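# Pack and seal the airtight ink box

### The job

Pack up the wine inks: stand the one ink jar that is still out on the table upright in the empty half of the white airtight box, then lay the wine-red lid on the box. Press the lid down one corner at a time until every corner is fully home and the lid sits flat, then fold the latch at each end of the box over onto the lid. Do not disturb the other things on the table.

Things in the scene. Friction and masses are not known exactly. Their poses are not given: they have to be found in the camera images.
- box: white airtight box, standing fast on the table, origin at the centre of its underside on the table, z up, y along its length. 140 mm (x) by 216 mm (y) over the flange, rim 82 mm above the table, opening 120 x 196 mm, floor 4 mm thick, walls 4 mm. A low divider (30 mm high) at y = 0 parts it in two halves; two ink jars stand in the half at -y, the half at +y is empty: its floor, 120 mm (x) by 96 mm (y), is centred 49 mm along +y, 4 mm above the table.
- box_rim (a point): point at the centre of the box's opening at the height of the rim (82 mm above the table), axes as the box's
- jar_center (a point): the ink jar to put away: orange-brown ink, white cap, 42 mm wide, 60 mm tall, about 0.11 kg, standing on the table; the point is on its axis half-way up (30 mm above its base)
- lid_grip (a point): centre of the lid's grey bridge handle bar. Axes as the lid's: z up, y along the lid's length and along the bar. The bar is 24 mm wide (x), 84 long (y), 17 high; its centre is 46 mm above the lid's lowest face and 25 mm above the plate's top face
- lid_seat (a point): middle of the lid on the underside of its plate (plate top 7 mm higher, handle bar centre 32 mm higher); meets box_rim when the lid is home. Ringed thumb marks on the plate at x = +-52, y = +-88 mm from the middle show where to press the corners
- seal_1 (a joint): quarter of the black rubber seal on the box's flange at the box's -x, +y corner: m pushed down. 0: stands 7 mm proud of the rim (a loose lid rests on all four, 7 mm above home); 0.007: level with the rim, that corner of the lid is home. Grips with 8 N and stays where it is pushed: press with 10 N or more. The rigid lid rocks; the opposite corner may rise until pressed in turn.
- seal_2 (a joint): quarter of the black rubber seal on the box's flange at the box's +x, +y corner: m pushed down. 0: stands 7 mm proud of the rim (a loose lid rests on all four, 7 mm above home); 0.007: level with the rim, that corner of the lid is home. Grips with 8 N and stays where it is pushed: press with 10 N or more. The rigid lid rocks; the opposite corner may rise until pressed in turn.
- seal_3 (a joint): quarter of the black rubber seal on the box's flange at the box's +x, -y corner: m pushed down. 0: stands 7 mm proud of the rim (a loose lid rests on all four, 7 mm above home); 0.007: level with the rim, that corner of the lid is home. Grips with 8 N and stays where it is pushed: press with 10 N or more. The rigid lid rocks; the opposite corner may rise until pressed in turn.
- seal_4 (a joint): quarter of the black rubber seal on the box's flange at the box's -x, -y corner: m pushed down. 0: stands 7 mm proud of the rim (a loose lid rests on all four, 7 mm above home); 0.007: level with the rim, that corner of the lid is home. Grips with 8 N and stays where it is pushed: press with 10 N or more. The rigid lid rocks; the opposite corner may rise until pressed in turn.
- latch_a (a joint): wine-red flip latch at the box's +y end, rad: 0 upright, negative leaning outward (open, as at first), 1.57 folded in flat over the lid (shut; only if the lid is home). Hinge along the box's x at y = +117 mm, 92.5 mm above the table; flap 40 mm wide (x), 43 mm long, 5 mm thick, with a 9 mm bead along the tip; moves at 1 to 2 N at the tip, stays where left.
- latch_a_tip (a point): middle of the bead at the tip of the latch at the +y end, 39 mm from its hinge
- latch_b (a joint): wine-red flip latch at the box's -y end, rad: 0 upright, negative leaning outward (open, as at first), 1.57 folded in flat over the lid (shut; only if the lid is home). Hinge along the box's x at y = -117 mm, 92.5 mm above the table; flap 40 mm wide (x), 43 mm long, 5 mm thick, with a 9 mm bead along the tip; moves at 1 to 2 N at the tip, stays where left.
- latch_b_tip (a point): middle of the bead at the tip of the latch at the -y end, 39 mm from its hinge
- stored_1_center (a point): ink jar (dark red ink) already in the box, same jar; centre half-way up
- stored_2_center (a point): ink jar (yellow ink) already in the box, same jar; centre half-way up
- mug: white coffee mug, 82 mm wide, 95 tall, at the back of the table; bystander, origin at the centre of its underside
- glass: wine glass, 205 mm tall, on the left; bystander, origin at the centre of its underside
- spray: brown spray bottle, 150 mm tall, on the right; bystander, origin at the centre of its underside
- candle: cream candle jar, 88 mm wide, 97 tall, at the back; bystander, origin at the centre of its underside
- brushes: blue pot of brushes, 76 mm wide, 255 tall with brushes, on the left; bystander, origin at the centre of its underside
- cap: tan jar cap lying flat, 41 mm wide, 12 high, mid-table; bystander, origin at the centre of its underside
- eraser: white eraser, 22 x 45 x 13 mm, mid-table near the robot; bystander, origin at the centre of its underside
- lid: wine-red lid, about 0.28 kg, at first lying right way up on the table beside the box; origin at the middle of its lowest face. Plate 140 (x) x 212 (y) x 7 mm; under it a plug 114 x 190 mm, 14 mm deep with a stepped-in lower edge, fits the box's opening with 3 mm to spare all round. It may go on either way round
- jar: the jar to put away; origin at the centre of its base
There are look-alikes about, which are no part of the job. What is shaped like the part that bears stored_1_center but blue, pink or turquoise is not meant.

How it is judged:
On the way, in this order (a step that is already met when the one before it is completed fails the run):
1. the jar stands upright on the floor of the empty half of the box, let go (x of jar_center in the frame of box between -0.06 and 0.06 m and y of jar_center in the frame of box between 0 and 0.098 m and z of jar_center in the frame of box below 0.04 m and angle between jar_center's own z axis and vertical below 0.12 rad and contact force between the fingers and jar below 0.1 N), for 0.2 s.
2. the lid lies loosely on the seal, its plug in the opening, let go (x of jar_center in the frame of box between -0.06 and 0.06 m and y of jar_center in the frame of box between 0 and 0.098 m and z of jar_center in the frame of box below 0.04 m and angle between jar_center's own z axis and vertical below 0.12 rad and horizontal distance between lid_seat and box_rim below 0.008 m and angle between the y axis of lid_seat and the y axis of box_rim, either way round below 0.07 rad and z of lid_seat in the frame of box_rim below 0.011 m and angle between lid_seat's own z axis and vertical below 0.06 rad and contact force between the fingers and lid below 0.1 N), for 0.2 s.
3. a first corner of the lid is pressed home (horizontal distance between lid_seat and box_rim below 0.008 m and angle between the y axis of lid_seat and the y axis of box_rim, either way round below 0.07 rad and (value of joint seal_1 above 0.0055 m or value of joint seal_2 above 0.0055 m or value of joint seal_3 above 0.0055 m or value of joint seal_4 above 0.0055 m)), for 0.2 s.
4. a second corner of the lid is pressed home (horizontal distance between lid_seat and box_rim below 0.008 m and angle between the y axis of lid_seat and the y axis of box_rim, either way round below 0.07 rad and (value of joint each of seal_1, seal_2 above 0.0055 m or value of joint each of seal_1, seal_3 above 0.0055 m or value of joint each of seal_1, seal_4 above 0.0055 m or value of joint each of seal_2, seal_3 above 0.0055 m or value of joint each of seal_2, seal_4 above 0.0055 m or value of joint each of seal_3, seal_4 above 0.0055 m)), for 0.2 s.
5. a third corner of the lid is pressed home (horizontal distance between lid_seat and box_rim below 0.008 m and angle between the y axis of lid_seat and the y axis of box_rim, either way round below 0.07 rad and (value of joint each of seal_1, seal_2, seal_3 above 0.0055 m or value of joint each of seal_1, seal_2, seal_4 above 0.0055 m or value of joint each of seal_1, seal_3, seal_4 above 0.0055 m or value of joint each of seal_2, seal_3, seal_4 above 0.0055 m)), for 0.2 s.
6. the last corner of the lid is pressed home (horizontal distance between lid_seat and box_rim below 0.008 m and angle between the y axis of lid_seat and the y axis of box_rim, either way round below 0.07 rad and value of joint each of seal_1, seal_2, seal_3, seal_4 above 0.0055 m), for 0.2 s.
7. both latches are folded in over the lid (value of joint each of latch_a, latch_b above 1.42 rad), for 0.2 s.
At the end, for the whole second after the job is handed in: The jar stands upright in the +y half of the box, the two others in the -y half; the lid is centred (8 mm, 0.07 rad), flat (0.02 rad) and home (within 2 mm of the rim), all four seal quarters down over 5.5 mm; both latches folded in beyond 1.42 rad; all at rest (all of step 6 and all of step 7 and x of jar_center in the frame of box between -0.06 and 0.06 m and y of jar_center in the frame of box between 0 and 0.098 m and z of each of jar_center, stored_1_center, stored_2_center in the frame of box below 0.04 m and angle between each of jar_center, stored_1_center, stored_2_center's own z axis and vertical below 0.12 rad and x of stored_1_center in the frame of box between -0.06 and 0.06 m and y of stored_1_center in the frame of box between -0.098 and 0 m and x of stored_2_center in the frame of box between -0.06 and 0.06 m and y of stored_2_center in the frame of box between -0.098 and 0 m and z of lid_seat in the frame of box_rim below 0.002 m and angle between lid_seat's own z axis and vertical below 0.02 rad and linear speed of lid below 0.02 m/s); the robot touches nothing.
It fails at once if another thing on the table is pushed more than 30 mm, or knocked over (distance of any of mug, glass, spray, candle, brushes, cap, eraser from where it was at the start of the episode above 0.03 m or angle between any of mug, glass, spray, candle, brushes, cap, eraser's own z axis and vertical above 0.4 rad).
It also fails if it takes over 72 s, if anything falls off the work surface, if the arm or the gripper's body presses on something with over 40 N, if the wrist force passes 120 N, or if a joint passes its speed limit or range.

### The arm

A 6-joint arm with a two-finger parallel gripper is mounted at the origin on the work surface. World frame = base frame: x ahead of the robot, y to its left, z up, the work surface at z = 0. Lengths are in m, angles in rad, forces in N, time in s.
With the tool pointing down it reaches from about 0.15 to 0.775 m from the base axis. Payload 6.1 kg.
Tool frame: the origin (TCP) lies midway between the tips of the shut fingers; the grasp point (between the pads) lies 19 mm behind it; z points along the fingers, y is the line along which they close (so a half turn about z gives the same grasp; the last joint's range is limited). The gripper opens to 85 mm and grips with 20 to 120 N. Pads are 22 mm wide; open, the fingers measure 114 mm over their backs; the gripper's body (76 mm by 85 mm) begins 54 mm behind the grasp point. The pads swing forward as they close: fully open they stand 13 mm farther back than shut.
Start: joints at [-1.339, 0.126, -0.04, 1.405, 0, 1.571], TCP at [0.121, -0.511, 0.231] pointing down, gripper open.
Joint ranges: [-2.72, 2.72], [-0.95, 1.95], [-1.27, 1.35], [-1.78, 2.02], [-1.46, 1.47], [-3.14, 3.14]. Speed limits (rad/s): [2.39, 2.39, 3.01, 3.14, 3.14, 3.14].

### API

Orientations are given as a rotation vector (axis times angle).
In Python, from cell import state, capture, get_calibration, hand_in gives the robot as it stands.
- The arm moves only by the tool servo_tool, never from a script. Its argument "steps" is a list that holds one entry, the list of rows, each a list of 4 numbers: the shift along the tool's x, y, z in m, then the turn about the tool's z in rad. In form: [[[dx, dy, dz, turn], ...]]. A call has 1 to 10 rows; each row shifts and turns the commanded pose from where the row before left it, along the tool's axes as they then stand; what a row does not reach is not made up. A row lasts 1/10 s, in which the tool goes at most 50 mm and 8.59 degrees, less where a joint would pass 70% of its speed; a pose out of reach is approached as far as the arm can. A call is refused whole if a number of a shift passes 0.05 or a number of a turn 0.15, either way. A call with a gripper value outside its range is refused whole. "gripper" is the finger opening in m, from 0 to 0.0854, set as the call begins (left out, the last holds). The fingers move at their own pace and stop on an object; "grip_force" is the grip in N (left out, the last holds). Time passes only in rows, so rows that do not move let the fingers close. It gives the time, the measured TCP pose, the force, the opening and the grip force at its end, in the units of the state.
- state(): the state, without advancing time (a new reading comes with each control period).
- capture(name): name is "side" or "top"; returns the picture (480x640x3 uint8, red, green, blue); there is no depth.
- get_calibration(name): a dict with "fx", "fy", "cx", "cy" (pixels), "R" (3x3) and "t" (3): a world point X has camera coordinates R X + t. Camera axes: x right, y down, z forward; pixel columns grow to the right and rows downward; lengths in m; the calibration is good to about 2 mm. A picture is of the moment at which its call begins. get_calibration takes no time and is no camera call.
- hand_in(): hands the job in; it is judged then, once.
The state is a dict: "t": time; "joint_pos": joint angles; "dq": joint speeds; "tau": joint torques, N m; "position": TCP position; "tool_rot": TCP orientation; "wrist_force": force on the tool from outside, world axes, zero at the start; "torque": the same for the moment, N m; "width": opening from 0.0 (shut) to 1.0 (fully open); "gripper_force": force on a finger pad.
Only numpy, scipy, OpenCV 4.12 (cv2) and the standard library are available. Lean on these libraries where they do the work, as an engineer would, in place of code of your own. Each camera call takes 0.05 s, during which the arm holds its last target. There are 200 camera calls.

## Working session

There is one attempt and no reset: what is moved stays moved. The work goes in short steps, Python scripts to look and compute and a tool call to move; the robot and the scene stay as the last step left them, time stands still between calls to the robot, and variables do not carry over. Pictures are saved under pics/ and viewed, at most 10 in all, crops included, and the job is handed in when it is done.

Besides the shell and the picture viewer there is one more tool, called as name(argument=value, ...), one argument or row to a line, values as JSON. servo_tool: Moves the arm, as the interface text tells. Its arguments: {"type":"object","properties":{"steps":{"type":"array","items":{"type":"array","items":{"type":"array","items":{"type":"number"}}}},"gripper":{"type":"number"},"grip_force":{"type":"number"}},"required":["steps"]}

```bash
mkdir -p pics; ls; python3 - <<'E'
from cell import *
import cv2
for n in("top","side"):
    cv2.imwrite(f"pics/{n}0.png",capture(n)[:,:,::-1])
    c=get_calibration(n);print(n,c)
print(state())
E
```

```text
pics
top {'fx': 514.5481069515341, 'fy': 514.5481069515341, 'cx': 318.9531399295446, 'cy': 239.73318665987537, 'R': array([[-0.00199028, -0.99985349,  0.01700107],
       [-0.98417106, -0.00105427, -0.17721799],
       [ 0.17720995, -0.01708468, -0.98402477]]), 't': array([0.00785236, 0.56964476, 1.60467964])}
side {'fx': 558.4327300656913, 'fy': 558.4327300656913, 'cx': 326.02742638850145, 'cy': 242.99609444170284, 'R': array([[-0.91117023, -0.41171496,  0.01611197],
       [-0.22192213,  0.45743967, -0.86110366],
       [ 0.34715901, -0.78818763, -0.50817408]]), 't': array([0.53328785, 0.20270567, 1.23936691])}
{'t': 0.1, 'joint_pos': array([-1.33896284e+00,  1.26337943e-01, -4.05204996e-02,  1.40539284e+00,
        3.36795142e-07,  1.57081178e+00]), 'dq': array([ 1.35258552e-03, -3.29690325e-04,  3.42987070e-03, -7.35061830e-04,
       -5.17240414e-05, -3.14399702e-04]), 'tau': array([-2.95262062e-04, -4.36905277e+01,  3.53605413e+01,  1.36702694e-02,
       -3.02225249e-05, -1.52007584e-05]), 'position': array([ 0.12054028, -0.51059426,  0.23059058]), 'tool_rot': array([-3.11907724e+00, -3.63156969e-01,  2.63698268e-04]), 'wrist_force': array([ 0.28881435, -0.09011888, -0.57603454]), 'torque': array([ 0.0432517 ,  0.03982795, -0.04196925]), 'gripper_force': 0.0, 'width': 1.0016526141526518}
```

View pics/top0.png

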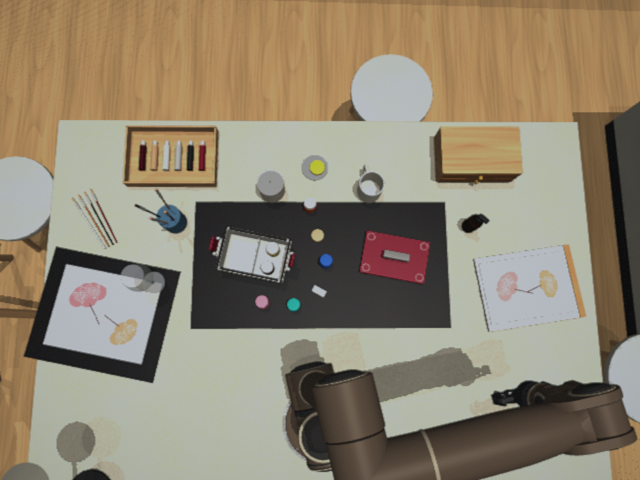

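View pics/side0.png

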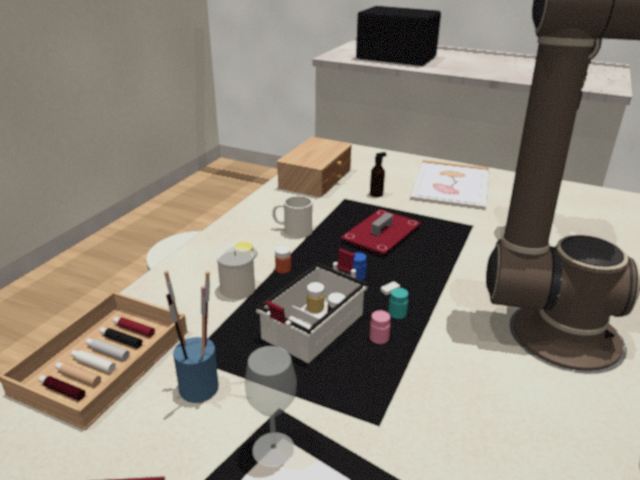

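Top view: candidates for the jar are orange-brown with a white cap at (310,204), blue (326,260), pink (262,301), turquoise (293,304) and the stored ones in the box at (273,249) and (267,267). I choose (310,204), also seen at (283,260) in the side view. The box is near (256,255) with its empty half to the left, and the lid is near (395,257). I'll check these in enlarged crops.

```bash
cat > h.py <<'E'
import numpy as np,cv2
from cell import *
def ray(n,u,v,z):
    c=get_calibration(n);R,t=c["R"],c["t"]
    d=R.T@[(u-c["cx"])/c["fx"],(v-c["cy"])/c["fy"],1];o=-R.T@t
    return o+d*(z-o[2])/d[2]
def proj(n,X):
    c=get_calibration(n);p=c["R"]@np.asarray(X,float)+c["t"]
    return np.array([c["fx"]*p[0]/p[2]+c["cx"],c["fy"]*p[1]/p[2]+c["cy"]])
def crop(n,x,y,w,h,k,name,img=None):
    im=capture(n)[:,:,::-1] if img is None else img
    cv2.imwrite("pics/"+name,cv2.resize(im[y:y+h,x:x+w],None,fx=k,fy=k,interpolation=cv2.INTER_CUBIC))
def tool(): 
    s=state();return s["position"],cv2.Rodrigues(s["tool_rot"])[0]
def plan(target,yaw=None):
    "offset in tool axes to target; turn about tool z so that tool y lies along world angle yaw (mod pi)"
    p,R=tool();d=R.T@(np.asarray(target)-p);tr=0
    if yaw is not None:
        a=np.arctan2(R[1,1],R[0,1]);tr=-((yaw-a+np.pi/2)%np.pi-np.pi/2)
    return d.round(4),round(tr,4)
E
python3 - <<'E'
from h import *
a=cv2.imread("pics/top0.png")
crop("top",200,190,133,100,6,"c1.png",a)
crop("top",350,220,100,75,8,"c2.png",a)
E
```

```text
(no output)
```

View pics/c1.png

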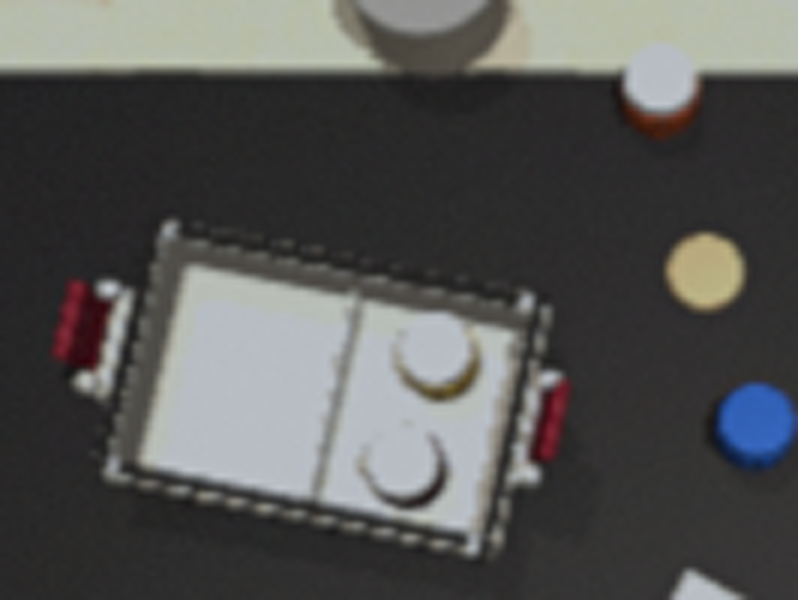

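View pics/c2.png

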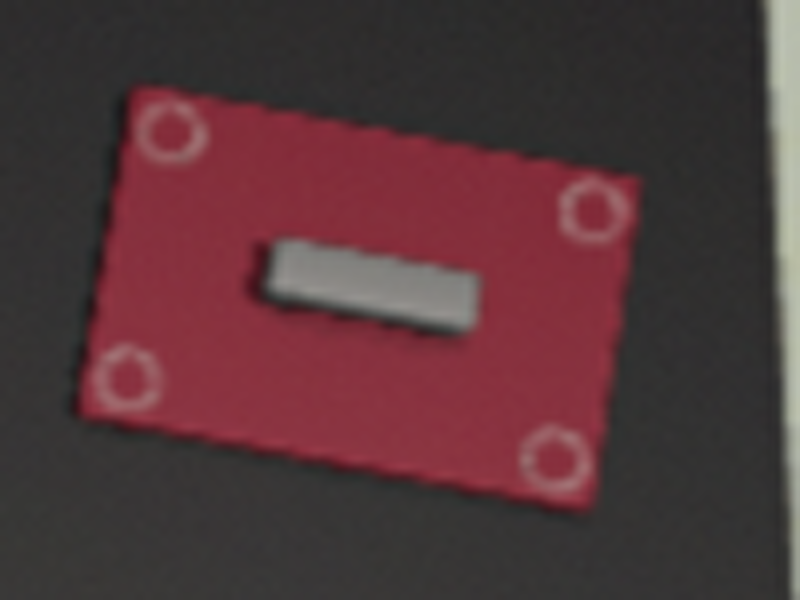

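The crop confirms the target: white cap on orange-brown ink at crop (660,79). The lid's marks are at crop (171,133), (593,211), (556,461) and (128,379). Next I'll fit the lid and box poses and overlay the box model.

```bash
python3 - <<'E'
from h import *
f=lambda X,Y,x0,y0,k:(x0+(X+.5)/k-.5,y0+(Y+.5)/k-.5)
print("jar top",ray("top",*f(660,79,200,190,6),.06), "side cap",ray("side",283,254,.06))
m=np.array([ray("top",*f(*p,350,220,8),.021) for p in[(171,133),(593,211),(556,461),(128,379)]])
c=m.mean(0);d=(m[0]+m[3]-m[1]-m[2])[:2];print("lid",c,np.degrees(np.arctan2(-d[0],d[1])),np.linalg.norm(d)/2,np.linalg.norm((m[0]+m[1]-m[2]-m[3])[:2])/2)
b=np.array([f(*p,200,190,6) for p in[(167,222),(547,300),(497,553),(108,480)]])
q=np.array([ray("top",*p,.082) for p in b]);c=q.mean(0);d=(q[0]+q[3]-q[1]-q[2])[:2];th=np.arctan2(-d[0],d[1])
print("box",c,th,np.linalg.norm(d)/2,np.linalg.norm((q[0]+q[1]-q[2]-q[3])[:2])/2)
# divider ends
D=np.array([ray("top",*f(*p,200,190,6),.034) for p in[(357,290),(317,500)]]);print("div",D.mean(0),np.arctan2(*(D[0]-D[1])[1::-1]))
def draw(name,c,th,out):
    im=cv2.imread(f"pics/{name}0.png");x0,y0,w,h,k=(200,190,133,100,6) if name=="top" else (235,235,140,130,4)
    I=cv2.resize(im[y0:y0+h,x0:x0+w],None,fx=k,fy=k,interpolation=cv2.INTER_CUBIC)
    R=np.array([[np.cos(th),-np.sin(th)],[np.sin(th),np.cos(th)]])
    for a,b_,z,col in((.07,.108,.082,(0,255,0)),(.06,.098,.082,(255,255,0)),(.06,.098,.004,(0,0,255)),(.06,0,.034,(255,0,255))):
        P=[proj(name,[*(c[:2]+R@[sx*a,sy*b_]),z]) for sx,sy in((1,1),(1,-1),(-1,-1),(-1,1))]
        P=((np.array(P)-[x0,y0]+.5)*k-.5).round().astype(int)
        cv2.polylines(I,[P],True,col,1)
    return I
A=draw("top",c,th,0);B=draw("side",c,th,0);cv2.imwrite("pics/ov1.png",A);
S=np.zeros((600,800,3),np.uint8);S[:520,:560]=B;cv2.imwrite("pics/ov2.png",S)
E
```

```text
jar top [0.68972064 0.03786488 0.06      ] side cap [0.67791862 0.05891283 0.06      ]
lid [ 0.51974042 -0.24054542  0.021     ] -10.764396993648495 0.1761056102576765 0.10406052249663574
box [0.51773766 0.2100615  0.082     ] -0.1951512399085504 0.20505562500434912 0.13731450979776894
div [0.52140202 0.21126007 0.034     ] -0.16680297506042238
```

View pics/ov1.png

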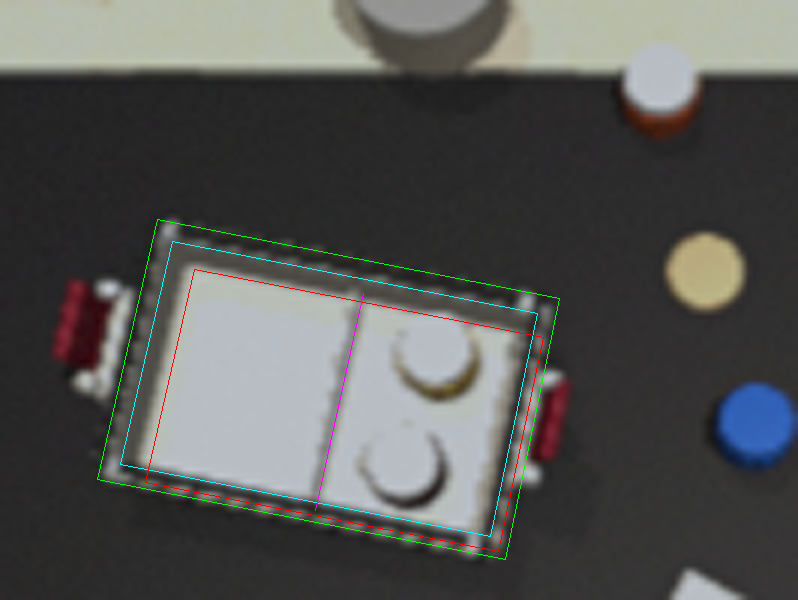

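The lid fit matches its known size. The box overlay sits about 1.5 px too far right, so I'll refit it from the hinge knobs (crop (108,288), (90,382), (552,378), (530,478)) and the white corner dots, then check both views.

```bash
python3 - <<'E'
from h import *
f=lambda X,Y:(200+(X+.5)/6-.5,190+(Y+.5)/6-.5)
def fit(P,z):
    q=np.array([ray("top",*f(*p),z) for p in P]);c=q.mean(0);d=(q[0]+q[3]-q[1]-q[2])[:2]
    print(c,np.arctan2(-d[0],d[1]),np.linalg.norm(d)/2,np.linalg.norm((q[0]+q[1]-q[2]-q[3])[:2])/2)
    return c,np.arctan2(-d[0],d[1])
c1,t1=fit([(108,288),(552,378),(530,478),(90,382)],.0925)
c2,t2=fit([(170,230),(527,300),(473,545),(113,470)],.082)
c,th=(c1+c2)/2,(t1+t2)/2;print(c,th)
print("jar in side",proj("side",[.69,.038,.06]))
out=[]
for name,x0,y0,w,h,k in(("top",207,205,100,100,4),("side",250,235,100,100,4)):
    im=cv2.imread(f"pics/{name}0.png")
    I=cv2.resize(im[y0:y0+h,x0:x0+w],None,fx=k,fy=k,interpolation=cv2.INTER_CUBIC)
    R=np.array([[np.cos(th),-np.sin(th)],[np.sin(th),np.cos(th)]])
    for a,b_,z,col in((.07,.108,.082,(0,255,0)),(.06,.098,.082,(255,255,0)),(.06,.098,.004,(0,0,255)),(.06,0,.034,(255,0,255)),(.02,.117,.0925,(0,255,255))):
        P=[proj(name,[*(c[:2]+R@[sx*a,sy*b_]),z]) for sx,sy in((1,1),(1,-1),(-1,-1),(-1,1))]
        cv2.polylines(I,[((np.array(P)-[x0,y0]+.5)*k-.5).round().astype(int)],True,col,1)
    P=proj(name,[.69,.038,.06]);cv2.circle(I,tuple(((P-[x0,y0])*k).astype(int)),4,(0,0,255),1)
    out.append(I)
cv2.imwrite("pics/ov3.png",np.hstack(out))
E
```

```text
[0.51953183 0.21418241 0.0925    ] -0.20855754569490098 0.23499932955022734 0.051751379675783554
[0.51900379 0.21477221 0.082     ] -0.2006171002502901 0.19146454435902763 0.13072438374401102
[0.51926781 0.21447731 0.08725   ] -0.20458732297259552
jar in side [282.68313442 249.01790433]
```

View pics/ov3.png

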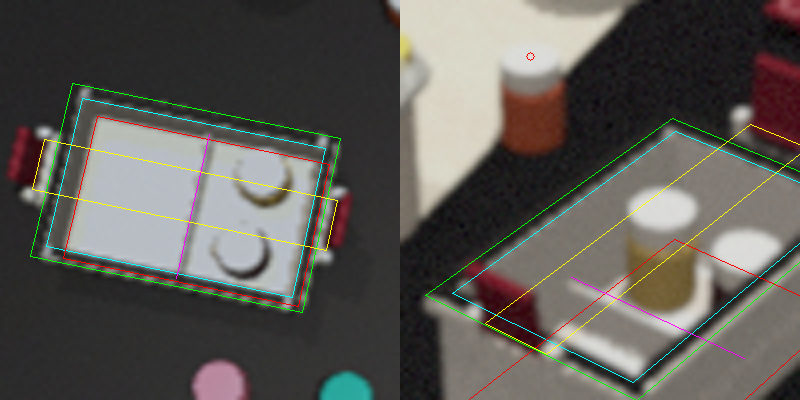

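The overlay fits in both views: box centre is about (0.519, 0.2145) with yaw −0.204, and the jar marker sits on the white cap in the side view. Planning the approach now.

```bash
cat >> h.py <<'E'
def rows(target,yaw=None,n=10):
    p,R=tool();_,tr=plan(target,yaw);w=(np.asarray(target)-p)/n;out=[]
    for i in range(n):
        out.append([*(R.T@w).round(4),round(tr/n,4)]);R=R@cv2.Rodrigues(np.array([0,0,tr/n]))[0]
    print("rem",plan(target,yaw),"rows",[[float(a) for a in r] for r in out])
B=np.array([.5193,.2145]);TH=-.204
def box(x,y,z): return np.array([*(B+np.array([[np.cos(TH),-np.sin(TH)],[np.sin(TH),np.cos(TH)]])@[x,y]),z])
E
python3 -c "
from h import *
rows([.69,.038,.15],-.204,18)"
```

```text
rem (array([ 0.6803, -0.403 ,  0.0812]), np.float64(-1.135)) rows [[0.0378, -0.0224, 0.0045, -0.0631], [0.0391, -0.02, 0.0045, -0.0631], [0.0403, -0.0175, 0.0045, -0.0631], [0.0413, -0.0149, 0.0045, -0.0631], [0.0422, -0.0122, 0.0045, -0.0631], [0.0429, -0.0096, 0.0045, -0.0631], [0.0434, -0.0068, 0.0045, -0.0631], [0.0437, -0.0041, 0.0045, -0.0631], [0.0439, -0.0013, 0.0045, -0.0631], [0.0439, 0.0014, 0.0045, -0.0631], [0.0437, 0.0042, 0.0045, -0.0631], [0.0434, 0.0069, 0.0045, -0.0631], [0.0428, 0.0097, 0.0045, -0.0631], [0.0422, 0.0123, 0.0045, -0.0631], [0.0413, 0.015, 0.0045, -0.0631], [0.0403, 0.0176, 0.0045, -0.0631], [0.0391, 0.0201, 0.0045, -0.0631], [0.0377, 0.0225, 0.0045, -0.0631]]
```

servo_tool(
  steps=[
    [[0.038,-0.022,0.0,-0.063],[0.039,-0.02,0.0,-0.063],[0.04,-0.0175,0.0,-0.063],[0.041,-0.015,0.0,-0.063],[0.042,-0.012,0.0,-0.063],[0.043,-0.0095,0.0,-0.063],[0.043,-0.007,0.0,-0.063],[0.0435,-0.004,0.0,-0.063],[0.044,-0.001,0.0,-0.063],[0.044,0.0015,0.0,-0.063]],
  ],
  gripper=0.0854,
)

```text
t: 1.1
position: [0.4374, -0.2059, 0.2311]
tool_rot: [-2.853, -1.316, 0.0]
wrist_force: [0.0, -0.4, -0.3]
width: 1.0
gripper_force: 0.0
```

servo_tool(
  steps=[
    [[0.0435,0.004,0.005,-0.063],[0.043,0.007,0.005,-0.063],[0.043,0.01,0.005,-0.063],[0.042,0.012,0.005,-0.063],[0.041,0.015,0.005,-0.063],[0.04,0.0175,0.005,-0.063],[0.039,0.02,0.005,-0.063],[0.038,0.0225,0.005,-0.063],[0,0,0,0]],
  ],
)

```text
t: 2.0
position: [0.6911, 0.0393, 0.1872]
tool_rot: [-2.429, -1.987, 0.004]
wrist_force: [0.8, 0.5, -1.2]
width: 1.0
gripper_force: 0.0
```

```bash
python3 -c "
from h import *
print(state()['t'],tool()[0]);print(plan([.69,.038,.02],-.204))"
```

```text
2.0 [0.69112421 0.03930311 0.18718292]
(array([-0.0015, -0.0002,  0.1672]), np.float64(0.0044))
```

servo_tool(
  steps=[
    [[-0.0015,0,0.035,0.004],[0,0,0.035,0],[0,0,0.035,0],[0,0,0.032,0],[0,0,0.02,0],[0,0,0.01,0],[0,0,0,0]],
  ],
)

```text
t: 2.7
position: [0.6874, 0.0334, 0.0228]
tool_rot: [-2.44, -1.976, 0.004]
wrist_force: [-0.7, -0.2, -0.0]
width: 0.998
gripper_force: 0.0
```

servo_tool(
  steps=[
    [[0,0,0,0],[0,0,0,0],[0,0,0,0],[0,0,0,0],[0,0,0,0],[0,0,0,0],[0,0,0,0],[0,0,0,0]],
  ],
  gripper=0.03,
  grip_force=35,
)

```text
t: 3.5
position: [0.6899, 0.0339, 0.0261]
tool_rot: [2.44, 1.976, 0.004]
wrist_force: [-0.1, -0.1, 6.4]
width: 0.477
gripper_force: 35.8
```

```bash
python3 -c "
from h import *
s=state();print(s['t'],s['position'],s['width'],s['gripper_force'])
print(plan(box(0,.049,.16),-.204));rows(box(0,.049,.16),-.204,8)"
```

```text
3.5 [0.68991135 0.033886   0.02612945] 0.4766667309719643 35.79996943473816
(array([ 0.1904, -0.2042, -0.1344]), np.float64(-0.0051))
rem (array([ 0.1904, -0.2042, -0.1344]), np.float64(-0.0051)) rows [[0.0238, -0.0255, -0.0168, -0.0006], [0.0238, -0.0255, -0.0168, -0.0006], [0.0238, -0.0255, -0.0168, -0.0006], [0.0238, -0.0255, -0.0168, -0.0006], [0.0239, -0.0255, -0.0168, -0.0006], [0.0239, -0.0255, -0.0168, -0.0006], [0.0239, -0.0254, -0.0168, -0.0006], [0.0239, -0.0254, -0.0168, -0.0006]]
```

servo_tool(
  steps=[
    [[0,0,-0.03,0],[0,0,-0.04,0],[0.01,-0.012,-0.04,0],[0.03,-0.032,-0.025,0],[0.035,-0.038,0,0],[0.035,-0.038,0,0],[0.035,-0.038,0,0],[0.03,-0.03,0,0],[0.015,-0.016,0,0],[0,0,0,0]],
  ],
)

```text
t: 4.5
position: [0.5298, 0.26, 0.1592]
tool_rot: [-2.436, -1.982, 0.0]
wrist_force: [-0.7, 0.2, -1.4]
width: 0.476
gripper_force: 36.1
```

```bash
python3 -c "
from h import *
s=state();print(s['t'],s['position'],s['width'],s['gripper_force'])
print(plan(box(0,.049,.032),-.204))
crop('side',200,180,200,150,3,'g1.png')"
```

```text
4.5 [0.52975575 0.26004949 0.15920984] 0.4762553764017643 36.05096697807312
(array([ 0.0022, -0.0009,  0.1272]), np.float64(-0.0007))
```

View pics/g1.png

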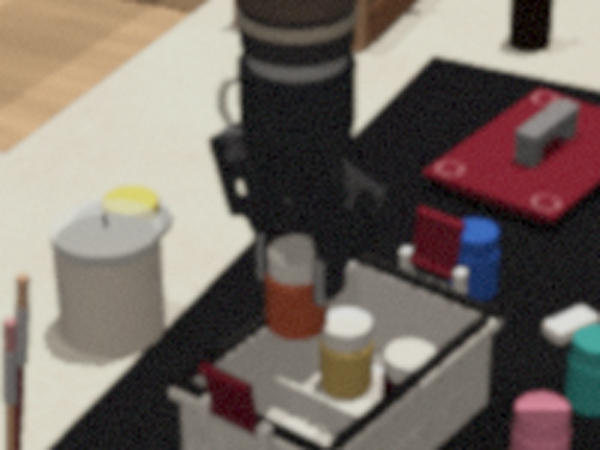

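The jar hangs upright between the pads at crop (295,290), above the empty half. Lowering it.

servo_tool(
  steps=[
    [[0.002,-0.001,0.03,0],[0,0,0.035,0],[0,0,0.03,0],[0,0,0.016,0],[0,0,0.007,0],[0,0,0.004,0],[0,0,0.003,0],[0,0,0,0],[0,0,0,0]],
  ],
)

```text
t: 5.45
position: [0.5318, 0.26, 0.035]
tool_rot: [2.441, 1.977, 0.002]
wrist_force: [-0.7, 0.4, -1.2]
width: 0.478
gripper_force: 36.1
```

servo_tool(
  steps=[
    [[0,0,0.001,0],[0,0,0,0]],
  ],
)

```text
t: 5.65
position: [0.5314, 0.26, 0.0334]
tool_rot: [2.441, 1.978, 0.001]
wrist_force: [-0.7, 0.5, -1.3]
width: 0.474
gripper_force: 36.1
```

servo_tool(
  steps=[
    [[0,0,0.002,0],[0,0,0.001,0],[0,0,0,0],[0,0,0,0]],
  ],
)

```text
t: 6.05
position: [0.5312, 0.2599, 0.0302]
tool_rot: [-2.441, -1.978, -0.0]
wrist_force: [0.3, 0.0, 0.4]
width: 0.476
gripper_force: 36.1
```

servo_tool(
  steps=[
    [[0,0,0,0],[0,0,0,0],[0,0,0,0],[0,0,0,0],[0,0,0,0],[0,0,-0.01,0],[0,0,-0.03,0],[0,0,-0.04,0],[0,0,-0.04,0],[0,0,-0.04,0]],
  ],
  gripper=0.06,
)

```text
t: 7.05
position: [0.5315, 0.2597, 0.1926]
tool_rot: [2.441, 1.977, 0.002]
wrist_force: [0.2, 0.0, 0.7]
width: 0.702
gripper_force: 0.0
```

```bash
python3 -c "
from h import *
s=state();print(s['t'],s['position'],s['width'],s['gripper_force'])
rows([.5197,-.2405,.2],-.188,11)"
```

```text
7.05 [0.53146727 0.25971158 0.19256341] 0.7023351823806452 0.0
rem (array([-0.4917,  0.0924, -0.0076]), np.float64(-0.0212)) rows [[-0.0447, 0.0084, -0.0007, -0.0019], [-0.0447, 0.0083, -0.0007, -0.0019], [-0.0447, 0.0082, -0.0007, -0.0019], [-0.0448, 0.0081, -0.0007, -0.0019], [-0.0448, 0.0081, -0.0007, -0.0019], [-0.0448, 0.008, -0.0007, -0.0019], [-0.0448, 0.0079, -0.0007, -0.0019], [-0.0448, 0.0078, -0.0007, -0.0019], [-0.0448, 0.0077, -0.0007, -0.0019], [-0.0448, 0.0076, -0.0007, -0.0019], [-0.0449, 0.0075, -0.0007, -0.0019]]
```

servo_tool(
  steps=[
    [[-0.025,0.005,0,-0.002],[-0.045,0.0085,0,-0.002],[-0.047,0.0085,0,-0.002],[-0.047,0.0085,0,-0.002],[-0.047,0.0085,0,-0.002],[-0.047,0.0085,0,-0.002],[-0.047,0.0085,0,-0.002],[-0.047,0.0085,0,-0.002],[-0.047,0.0085,0,-0.002],[-0.047,0.0085,0,-0.002]],
  ],
)

```text
t: 8.05
position: [0.5227, -0.1958, 0.1912]
tool_rot: [2.42, 2.0, 0.001]
wrist_force: [0.4, -0.3, 0.2]
width: 0.703
gripper_force: 0.0
```

servo_tool(
  steps=[
    [[-0.03,0.006,0.01,0],[-0.012,0.002,0.03,0],[0,0,0.02,0],[0,0,0,0]],
  ],
)

```text
t: 8.45
position: [0.5212, -0.2365, 0.1277]
tool_rot: [-2.42, -1.998, 0.003]
wrist_force: [-0.7, 0.1, 0.7]
width: 0.703
gripper_force: 0.0
```

```bash
python3 -c "
from h import *
print(state()['t'],tool()[0]);print(plan([.5197,-.2405,.031],-.188))
a=capture('side')[:,:,::-1];b=capture('top')[:,:,::-1]
cv2.imwrite('pics/p1.png',np.hstack([cv2.resize(a[225:375,230:380],(400,400)),cv2.resize(b[190:290,210:310],(400,400))]))"
```

```text
8.45 [ 0.52115546 -0.23651409  0.1277469 ]
(array([-0.0043, -0.0003,  0.0967]), np.float64(-0.0024))
```

View pics/p1.png

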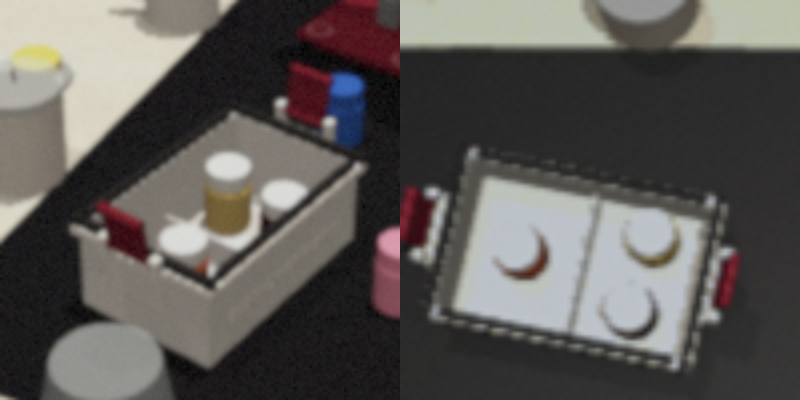

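The jar stands upright in the empty half (right panel, about (520,250)). Now the lid grasp.

servo_tool(
  steps=[
    [[-0.004,0,0.03,-0.002],[0,0,0.035,0],[0,0,0.02,0],[0,0,0.008,0],[0,0,0.002,0],[0,0,0,0]],
  ],
)

```text
t: 9.15
position: [0.523, -0.2404, 0.0366]
tool_rot: [2.417, 2.004, 0.002]
wrist_force: [-0.2, 0.1, -0.3]
width: 0.706
gripper_force: 0.0
```

servo_tool(
  steps=[
    [[0,0,0,0],[0,0,0,0],[0,0,0,0],[0,0,0,0],[0,0,0,0],[0,0,0,0],[0,0,0,0]],
  ],
  gripper=0.01,
  grip_force=60,
)

```text
t: 9.85
position: [0.5225, -0.2404, 0.0364]
tool_rot: [2.418, 2.003, 0.001]
wrist_force: [-1.2, 0.8, 5.4]
width: 0.259
gripper_force: 60.6
```

```bash
python3 -c "
from h import *
print(state());p,R=tool();print(np.arctan2(R[1,1],R[0,1]))"
```

```text
{'t': 9.85, 'joint_pos': array([-4.31302909e-01,  2.86281382e-01, -2.76006777e-01,  1.00659353e+00,
        3.97813905e-05,  1.32651625e+00]), 'dq': array([ 0.00071161,  0.00014023, -0.00137241, -0.00132418,  0.00212072,
       -0.00091488]), 'tau': array([-4.18115000e-02, -4.81297946e+01,  3.10092473e+01, -6.18075728e-01,
        5.91414078e-03, -1.06291045e-03]), 'position': array([ 0.52251776, -0.24044917,  0.03636668]), 'tool_rot': array([2.41784739e+00, 2.00321811e+00, 1.35726921e-03]), 'wrist_force': array([-1.20376548,  0.84235743,  5.35511982]), 'torque': array([0.18306506, 0.28286045, 0.02141594]), 'gripper_force': 60.59764623641968, 'width': 0.25895217476897153}
-0.1870223978508256
```

Lid gripped (22 mm opening). Lift it and carry it over the box.

servo_tool(
  steps=[
    [[0,0,-0.01,0],[0,0,-0.03,0],[0,0,-0.04,0],[0,0,-0.04,0],[0,0,-0.04,0],[0,0,-0.01,0],[0.02,-0.004,0,0.002],[0.035,-0.007,0,0.002],[0.04,-0.008,0,0.002],[0.04,-0.008,0,0.002]],
  ],
)

```text
t: 10.85
position: [0.5202, -0.1013, 0.2038]
tool_rot: [-2.427, -1.992, 0.002]
wrist_force: [-0.1, 0.5, -2.2]
width: 0.262
gripper_force: 59.5
```

```bash
python3 -c "
from h import *
s=state();print(s['t'],s['position'],s['width'],s['wrist_force'],s['torque'])
rows(box(0,0,.2),-.204,8)"
```

```text
10.85 [ 0.52015231 -0.10128795  0.20377367] 0.2616340658605495 [-0.08363679  0.49753179 -2.1907652 ] [ 0.04757073 -0.002736    0.0739239 ]
rem (array([ 0.3096, -0.0624,  0.004 ]), np.float64(0.0078)) rows [[0.0387, -0.0078, 0.0005, 0.001], [0.0387, -0.0078, 0.0005, 0.001], [0.0387, -0.0079, 0.0005, 0.001], [0.0387, -0.0079, 0.0005, 0.001], [0.0387, -0.008, 0.0005, 0.001], [0.0387, -0.008, 0.0005, 0.001], [0.0386, -0.008, 0.0005, 0.001], [0.0386, -0.0081, 0.0005, 0.001]]
```

servo_tool(
  steps=[
    [[0.04,-0.008,0,0.001],[0.04,-0.008,0,0.001],[0.04,-0.008,0,0.001],[0.04,-0.008,0,0.001],[0.04,-0.008,0,0.001],[0.035,-0.007,0,0.001],[0.03,-0.006,0,0.001],[0.02,-0.004,0,0.001],[0.008,-0.0015,0.01,0],[0,0,0.01,0]],
  ],
)

```text
t: 11.85
position: [0.5209, 0.1968, 0.1833]
tool_rot: [-2.433, -1.987, 0.002]
wrist_force: [0.1, 0.2, -3.1]
width: 0.265
gripper_force: 59.6
```

```bash
python3 -c "
from h import *
s=state();print(s['t'],s['position'],s['width'])
print(plan(box(0,0,.15),-.204))"
```

```text
11.85 [0.52094479 0.19680495 0.18332437] 0.265104794740009
(array([ 0.017 , -0.0051,  0.0333]), np.float64(0.0026))
```

servo_tool(
  steps=[
    [[0.01,-0.003,0.01,0.002],[0.007,-0.002,0.015,0],[0,0,0.014,0],[0,0,0.004,0],[0,0,0,0],[0,0,0,0]],
  ],
)

```text
t: 12.45
position: [0.5201, 0.2135, 0.1424]
tool_rot: [2.438, 1.981, 0.001]
wrist_force: [-0.7, 0.1, -2.1]
width: 0.266
gripper_force: 59.4
```

```bash
python3 - <<'E'
from h import *
p,R=tool();print(state()['t'],p,np.arctan2(R[1,1],R[0,1])+0,plan(box(0,0,.14),-.204))
a=capture('side')[:,:,::-1];b=capture('top')[:,:,::-1]
def ov(im,n,x0,y0,k,w):
    I=cv2.resize(im[y0:y0+w,x0:x0+w],None,fx=k,fy=k,interpolation=cv2.INTER_CUBIC)
    def poly(P,col):cv2.polylines(I,[((np.array([proj(n,q) for q in P])-[x0,y0]+.5)*k-.5).round().astype(int)],True,col,1)
    C=((1,1),(1,-1),(-1,-1),(-1,1))
    poly([box(sx*.07,sy*.108,.082) for sx,sy in C],(0,255,0))
    z=p[2]-.0364+.021
    th=np.arctan2(R[1,1],R[0,1])%np.pi;th=th-np.pi if th>np.pi/2 else th
    M=np.array([[np.cos(th),-np.sin(th)],[np.sin(th),np.cos(th)]])
    poly([[*(p[:2]+M@[sx*.07,sy*.106]),z] for sx,sy in C],(0,255,255))
    return I
cv2.imwrite('pics/l1.png',np.hstack([ov(a,'side',245,225,4,100)]+[ov(b,'top',210,200,4,100)]))
E
```

```text
12.45 [0.52009269 0.21352942 0.14244116] -0.20571453293748773 (array([ 0.0008, -0.001 ,  0.0024]), np.float64(-0.0017))
```

View pics/l1.png

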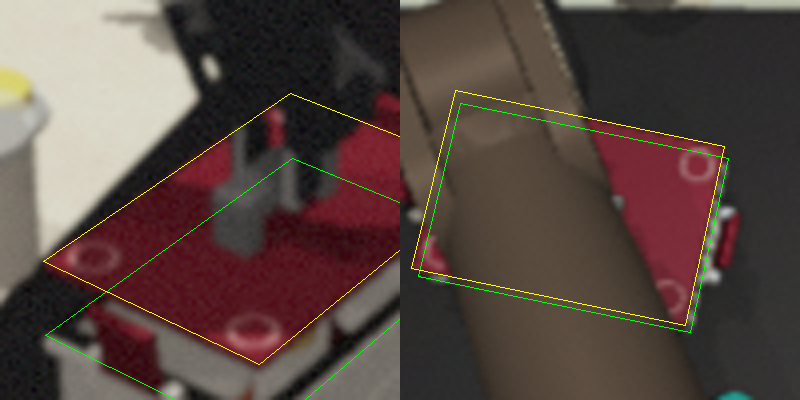

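The lid hangs level and the yellow prediction matches its edges in both views, so it is centred over the box to about 1 px. Lowering while watching the force.

servo_tool(
  steps=[
    [[0.001,-0.001,0.006,0],[0,0,0.006,0],[0,0,0.004,0],[0,0,0.003,0],[0,0,0,0]],
  ],
)

```text
t: 13.05
position: [0.5187, 0.215, 0.1223]
tool_rot: [-2.437, -1.982, 0.002]
wrist_force: [-0.3, 0.7, -3.0]
width: 0.266
gripper_force: 59.6
```

servo_tool(
  steps=[
    [[0,0,0.003,0],[0,0,0.002,0],[0,0,0.002,0],[0,0,0.001,0],[0,0,0,0]],
  ],
)

```text
t: 13.55
position: [0.519, 0.2151, 0.1149]
tool_rot: [-2.437, -1.982, 0.0]
wrist_force: [-0.5, 0.5, -3.3]
width: 0.266
gripper_force: 59.6
```

servo_tool(
  steps=[
    [[0,0,0.0015,0],[0,0,0.001,0],[0,0,0.001,0],[0,0,0,0],[0,0,0,0]],
  ],
)

```text
t: 14.05
position: [0.5191, 0.2152, 0.1116]
tool_rot: [-2.437, -1.982, -0.0]
wrist_force: [-0.4, -0.0, -3.0]
width: 0.269
gripper_force: 59.6
```

servo_tool(
  steps=[
    [[0,0,0.001,0],[0,0,0.001,0],[0,0,0,0],[0,0,0,0]],
  ],
)

```text
t: 14.45
position: [0.5192, 0.2152, 0.1112]
tool_rot: [2.437, 1.982, 0.002]
wrist_force: [-3.8, -1.3, 8.0]
width: 0.264
gripper_force: 60.9
```

servo_tool(
  steps=[
    [[0,0,-0.001,0],[0,0,0,0],[0,0,0,0],[0,0,0,0],[0,0,0,0],[0,0,0,0],[0,0,-0.02,0],[0,0,-0.04,0],[0,0,-0.04,0],[0,0,0,0]],
  ],
  gripper=0.06,
)

```text
t: 15.45
position: [0.5213, 0.216, 0.2164]
tool_rot: [2.435, 1.981, 0.014]
wrist_force: [0.8, 0.4, 0.4]
width: 0.699
gripper_force: 0.0
```

servo_tool(
  steps=[
    [[0,0,0,0],[0,0,0,0],[0,0,0,0],[0,0,0,0],[0,0,0,0],[0,0,0,0],[0,0,0,0]],
  ],
  gripper=0,
)

```text
t: 16.15
position: [0.519, 0.2151, 0.2104]
tool_rot: [-2.437, -1.982, 0.0]
wrist_force: [-0.1, -0.1, 0.8]
width: 0.001
gripper_force: 0.0
```

```bash
python3 - <<'E'
from h import *
s=state();print(s['t'],s['position'],s['width'],s['wrist_force'],s['joint_pos'])
for c in((.052,.088),(-.052,-.088),(.052,-.088),(-.052,.088)): print(c,box(*c,.12).round(4),plan(box(*c,.12),-.204))
im=capture('top')[:,:,::-1];n='top'
I=cv2.resize(im[200:300,210:310],None,fx=6,fy=6,interpolation=cv2.INTER_CUBIC)
for sx,sy in((1,1),(1,-1),(-1,-1),(-1,1)):
    q=(proj(n,box(sx*.052,sy*.088,.096))-[210,200]+.5)*6-.5;cv2.circle(I,tuple(q.round().astype(int)),3,(255,255,0),-1)
cv2.imwrite('pics/l2.png',I)
E
```

```text
16.15 [0.51902463 0.21513065 0.210371  ] 0.0014430275215570423 [-0.07950123 -0.12699874  0.83275479] [ 3.92918149e-01  1.96606098e-01 -1.28015011e-03  1.37323225e+00
  3.24773945e-05  2.16868451e+00]
(0.052, 0.088) [0.588  0.2901 0.12  ] (array([0.0875, 0.0523, 0.0903]), np.float64(-0.001))
(-0.052, -0.088) [0.4506 0.1389 0.12  ] (array([-0.0886, -0.0515,  0.0904]), np.float64(-0.001))
(0.052, -0.088) [0.5524 0.1178 0.12  ] (array([-0.0885,  0.0525,  0.0904]), np.float64(-0.001))
(-0.052, 0.088) [0.4862 0.3112 0.12  ] (array([ 0.0874, -0.0517,  0.0904]), np.float64(-0.001))
```

View pics/l2.png

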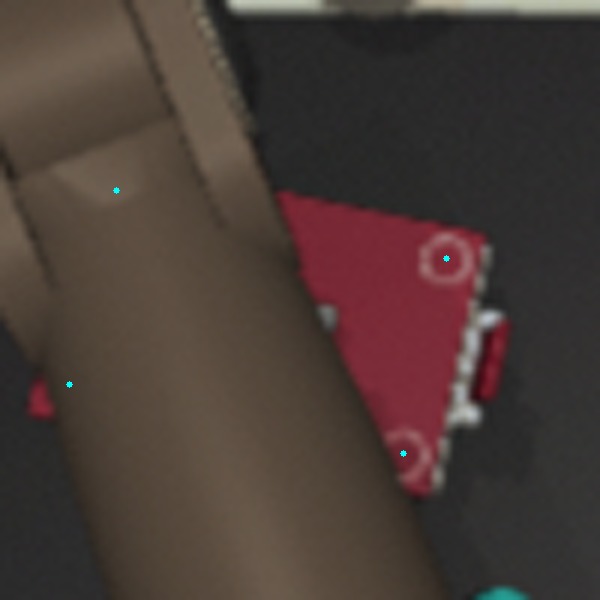

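The lid lies loose and flat, and the predicted press marks fall on the rings (crop (446,259), (403,453)). Fingers are shut; now the first corner (+x,+y).

servo_tool(
  steps=[
    [[0.03,0.018,0.01,0],[0.035,0.02,0.025,0],[0.0225,0.0145,0.03,0],[0,0,0.02,0],[0,0,0.01,0],[0,0,0.005,0],[0,0,0,0]],
  ],
)

```text
t: 16.9
position: [0.5881, 0.2897, 0.1109]
tool_rot: [2.437, 1.982, 0.0]
wrist_force: [-0.6, 0.2, 1.1]
width: 0.001
gripper_force: 0.0
```

```bash
python3 - <<'E'
from h import *
s=state();print(s['t'],s['position'],s['wrist_force'],plan(box(.052,.088,.096),-.204))
E
```

```text
16.9 [0.58809235 0.28974115 0.11089442] [-0.57683503  0.16663628  1.08100157] (array([ 0.0004, -0.0001,  0.0149]), np.float64(-0.0013))
```

servo_tool(
  steps=[
    [[0,0,0.008,0],[0,0,0.005,0],[0,0,0.003,0],[0,0,0.002,0],[0,0,0.002,0],[0,0,0.001,0],[0,0,0,0]],
  ],
)

```text
t: 17.6
position: [0.5888, 0.2902, 0.0918]
tool_rot: [2.437, 1.982, 0.004]
wrist_force: [-1.3, -0.6, 8.7]
width: 0.001
gripper_force: 4.3
```

servo_tool(
  steps=[
    [[0,0,0.002,0],[0,0,0.001,0],[0,0,0.001,0],[0,0,0,0]],
  ],
)

```text
t: 18.0
position: [0.589, 0.2902, 0.0902]
tool_rot: [2.436, 1.981, 0.007]
wrist_force: [-6.2, -4.0, 21.9]
width: -0.001
gripper_force: 10.5
```

servo_tool(
  steps=[
    [[0,0,0.002,0],[0,0,0,0],[0,0,0,0]],
  ],
)

```text
t: 18.3
position: [0.5891, 0.2902, 0.0901]
tool_rot: [2.436, 1.981, 0.01]
wrist_force: [-10.5, -4.9, 30.4]
width: -0.007
gripper_force: 14.9
```

The force climbs with no further travel at z = 0.0901, so this corner is home. Next the (−x,+y) corner.

servo_tool(
  steps=[
    [[0,0,-0.01,0],[0,0,-0.02,0],[0,-0.035,0,0],[0,-0.04,0,0],[0,-0.029,0,0],[0,0,0,0],[0,0,0,0]],
  ],
)

```text
t: 19.0
position: [0.4865, 0.3116, 0.1141]
tool_rot: [2.436, 1.983, 0.002]
wrist_force: [0.3, -0.4, 0.6]
width: 0.0
gripper_force: 0.0
```

```bash
python3 - <<'E'
from h import *
s=state();print(s['t'],s['position'],s['wrist_force'],plan(box(-.052,.088,.096),-.204))
E
```

```text
19.0 [0.48650118 0.31158399 0.11405523] [ 0.288486   -0.44788418  0.63144762] (array([-0.0004, -0.0002,  0.0181]), np.float64(-0.0001))
```

servo_tool(
  steps=[
    [[0,0,0.01,0],[0,0,0.006,0],[0,0,0.004,0],[0,0,0.002,0],[0,0,0.002,0],[0,0,0.002,0],[0,0,0.001,0],[0,0,0.001,0],[0,0,0,0]],
  ],
)

```text
t: 19.9
position: [0.4875, 0.3113, 0.0894]
tool_rot: [2.437, 1.981, 0.006]
wrist_force: [-8.9, -5.2, 28.8]
width: -0.002
gripper_force: 14.1
```

servo_tool(
  steps=[
    [[0,0,0.001,0],[0,0,0.0005,0],[0,0,0,0],[0,0,0,0]],
  ],
)

```text
t: 20.3
position: [0.4875, 0.3113, 0.0894]
tool_rot: [2.437, 1.981, 0.007]
wrist_force: [-11.8, -7.2, 36.9]
width: 0.006
gripper_force: 18.3
```

Home (z = 0.0894, no more travel at 37 N). Next (−x,−y).

servo_tool(
  steps=[
    [[0,0,-0.01,0],[0,0,-0.025,0],[-0.036,0,0,0],[-0.045,0,0,0],[-0.045,0,0,0],[-0.035,0,0,0],[-0.015,0,0,0],[0,0,0,0],[0,0,0,0]],
  ],
)

```text
t: 21.2
position: [0.4513, 0.1393, 0.1189]
tool_rot: [-2.438, -1.981, -0.001]
wrist_force: [0.2, 0.8, 0.1]
width: -0.001
gripper_force: 0.0
```

```bash
python3 - <<'E'
from h import *
s=state();print(s['t'],s['position'],s['wrist_force'],plan(box(-.052,-.088,.096),-.204))
E
```

```text
21.2 [0.45131637 0.13928724 0.11891227] [0.22137724 0.82514619 0.11888817] (array([-0.0006, -0.0007,  0.0229]), np.float64(-0.0018))
```

servo_tool(
  steps=[
    [[0,0,0.01,0],[0,0,0.01,0],[0,0,0.005,0],[0,0,0.002,0],[0,0,0.002,0],[0,0,0.002,0],[0,0,0.001,0],[0,0,0.001,0],[0,0,0,0]],
  ],
)

```text
t: 22.1
position: [0.4507, 0.1396, 0.0896]
tool_rot: [2.435, 1.983, 0.004]
wrist_force: [-13.2, -3.6, 34.3]
width: -0.002
gripper_force: 17.6
```

servo_tool(
  steps=[
    [[0,0,0.001,0],[0,0,0.001,0],[0,0,0,0],[0,0,0,0]],
  ],
)

```text
t: 22.5
position: [0.4509, 0.1396, 0.089]
tool_rot: [2.435, 1.983, 0.006]
wrist_force: [-16.7, -5.7, 45.6]
width: -0.001
gripper_force: 23.0
```

servo_tool(
  steps=[
    [[0,0,-0.015,0],[0,0,-0.023,0],[0,0.035,0,0],[0,0.04,0,0],[0,0.028,0,0],[0,0,0,0],[0,0,0,0]],
  ],
)

```text
t: 23.2
position: [0.5511, 0.1183, 0.1206]
tool_rot: [-2.436, -1.982, 0.003]
wrist_force: [-0.1, -0.2, -0.6]
width: -0.001
gripper_force: 0.0
```

```bash
python3 - <<'E'
from h import *
s=state();print(s['t'],s['position'],s['wrist_force'],plan(box(.052,-.088,.096),-.204))
E
```

```text
23.2 [0.55109469 0.11827019 0.12062254] [-0.10792018 -0.22081056 -0.57807481] (array([-0.0002,  0.0014,  0.0246]), np.float64(-0.0008))
```

servo_tool(
  steps=[
    [[0,0.001,0.01,0],[0,0,0.01,0],[0,0,0.006,0],[0,0,0.003,0],[0,0,0.002,0],[0,0,0.002,0],[0,0,0.001,0],[0,0,0.001,0],[0,0,0,0]],
  ],
)

```text
t: 24.1
position: [0.5518, 0.1178, 0.089]
tool_rot: [-2.437, -1.983, -0.001]
wrist_force: [-7.6, -0.4, 12.8]
width: 0.001
gripper_force: 6.4
```

servo_tool(
  steps=[
    [[0,0,0.001,0],[0,0,0.001,0],[0,0,0,0],[0,0,0,0]],
  ],
)

```text
t: 24.5
position: [0.5519, 0.1178, 0.089]
tool_rot: [2.436, 1.982, 0.003]
wrist_force: [-12.3, -3.8, 25.0]
width: -0.002
gripper_force: 12.4
```

All four corners pressed. I'll give the first one (its z was highest) a second press on the way to latch A.

servo_tool(
  steps=[
    [[0,0,-0.015,0],[0,0,-0.02,0],[0.036,0,0,0],[0.045,0,0,0],[0.045,0,0,0],[0.035,0,0.01,0],[0.015,0,0.012,0],[0,0,0.005,0],[0,0,0.003,0],[0,0,0.002,0]],
  ],
)

```text
t: 25.5
position: [0.5877, 0.2894, 0.089]
tool_rot: [-2.437, -1.98, -0.001]
wrist_force: [-5.7, 1.8, 13.5]
width: -0.001
gripper_force: 6.4
```

servo_tool(
  steps=[
    [[0,0,0.002,0],[0,0,0.001,0],[0,0,0.001,0],[0,0,0,0]],
  ],
)

```text
t: 25.9
position: [0.5878, 0.2894, 0.089]
tool_rot: [-2.437, -1.98, -0.006]
wrist_force: [-10.1, -0.7, 21.9]
width: 0.003
gripper_force: 10.8
```

```bash
python3 - <<'E'
from h import *
s=state();print(s['t'],s['position'],s['wrist_force'],plan(box(.052,.088,.089),-.204))
for y in(.175,-.175): print(box(0,y,.1), plan(box(0,y,.1),-.204))
E
```

```text
25.9 [0.58778498 0.28941733 0.08902261] [-10.05239712  -0.71243922  21.85368064] (array([0.0008, 0.0001, 0.    ]), np.float64(-0.0022))
[0.5547529  0.38587121 0.1       ] (array([ 0.0877, -0.0521, -0.0107]), np.float64(-0.0022))
[0.4838471  0.04312879 0.1       ] (array([-0.2623, -0.0513, -0.0121]), np.float64(-0.0022))
```

Every corner is at z = 0.089, so all are home. Now latch A: go over it to the outside.

servo_tool(
  steps=[
    [[0,0,-0.02,0],[0,0,-0.04,0],[0,-0.01,-0.035,0],[0.03,-0.02,0,0],[0.035,-0.02,0,0],[0.02,-0.002,0,0],[0,0,0,0],[0,0,0,0]],
  ],
)

```text
t: 26.7
position: [0.5548, 0.3826, 0.1793]
tool_rot: [2.437, 1.981, -0.0]
wrist_force: [-0.0, -0.4, 0.1]
width: -0.001
gripper_force: 0.0
```

```bash
python3 - <<'E'
from h import *
s=state();print(s['t'],s['position'],s['wrist_force'],plan(box(0,.172,.108),-.204))
# red latch pixels, side view
im=cv2.cvtColor(capture('side'),cv2.COLOR_RGB2HSV)
for a in(-.3,-.6,-.9): print(a,proj('side',box(0,.117-.039*np.sin(a),.0925+.039*np.cos(a))).round(1),proj('side',box(0,-.117+.039*np.sin(a),.0925+.039*np.cos(a))).round(1))
i0=cv2.cvtColor(cv2.imread('pics/side0.png'),cv2.COLOR_BGR2HSV)
m=((i0[...,0]<8)|(i0[...,0]>168))&(i0[...,1]>140)&(i0[...,2]>40)
n,l,st,c=cv2.connectedComponentsWithStats(m.astype(np.uint8))
for k in range(1,n):
    if 40<st[k,4]<3000: print(st[k],c[k].round(1))
for y0,y1 in((1,1),(-1,-1)):
    print([proj('side',box(x,y0*.117,.0925)).round(1).tolist() for x in(-.02,.02)])
E
```

```text
26.7 [0.55484478 0.38257868 0.17927127] [-0.04258852 -0.3887885   0.05121076] (array([ 0.0002, -0.0008,  0.0713]), np.float64(-0.0018))
-0.3 [274.2 307.1] [347.7 252.7]
-0.6 [270.7 311.8] [350.2 252.6]
-0.9 [268.  317.2] [352.1 254. ]
[ 341  209   80   45 1591] [380.2 232.7]
[338 248  16  25 291] [344.8 259.5]
[276 256  16  18 169] [283.5 265. ]
[266 300  19  22 194] [276.  311.2]
[118 318  36  19 296] [135.6 326.9]
[ 44 377  37  20 319] [ 61.5 386.5]
[133 478  30   2  43] [150.1 478.7]
[[286.2, 323.0], [270.9, 315.5]]
[[351.5, 271.4], [337.2, 265.7]]
```

Side-view projections put both latches at about −0.3 rad. Descend outside latch A and sweep inward.

servo_tool(
  steps=[
    [[0,0,0.03,0],[0,0,0.03,0],[0,0,0.008,0],[0,0,0,0],[-0.02,0,0,0],[-0.015,0,0,0],[-0.01,0,0,0],[-0.01,0,0,0],[-0.01,0,0,0],[0,0,0,0]],
  ],
)

```text
t: 27.75
position: [0.5413, 0.319, 0.1115]
tool_rot: [2.438, 1.981, -0.0]
wrist_force: [-0.9, -0.3, 0.9]
width: 0.001
gripper_force: 0.0
```

```bash
python3 - <<'E'
from h import *
s=state();print(s['t'],s['position'],s['wrist_force'],plan(box(0,.1,.110),-.204))
E
```

```text
27.75 [0.54134161 0.31901224 0.11152884] [-0.88006503 -0.31313043  0.89721901] (array([-0.0068, -0.0004,  0.0015]), np.float64(-0.0021))
```

servo_tool(
  steps=[
    [[-0.006,0,0.002,0],[-0.006,0,0.003,0],[-0.006,0,0.003,0],[-0.006,0,0.003,0],[0,0,0.003,0],[0,0,0,0]],
  ],
)

```text
t: 28.35
position: [0.5362, 0.2954, 0.0978]
tool_rot: [2.437, 1.981, -0.002]
wrist_force: [-1.9, -4.2, 8.2]
width: -0.001
gripper_force: 3.8
```

servo_tool(
  steps=[
    [[0,0,0.002,0],[0,0,0.002,0],[0,0,0.001,0],[0,0,0,0]],
  ],
)

```text
t: 28.75
position: [0.5365, 0.2955, 0.0972]
tool_rot: [2.436, 1.98, 0.003]
wrist_force: [-11.3, -8.1, 32.6]
width: -0.0
gripper_force: 16.2
```

```bash
python3 - <<'E'
from h import *
s=state();print(s['t'],s['position'],s['wrist_force'],plan(box(0,.08,.097),-.204))
E
```

```text
28.75 [0.53645501 0.29546337 0.09719342] [-11.34080277  -8.14233198  32.550065  ] (array([-0.0028, -0.0004,  0.0002]), np.float64(-0.0017))
```

Hard stop at 0.0972, the bead's height when flat: latch A is shut. On to latch B.

servo_tool(
  steps=[
    [[0,0,-0.02,0],[0,0,-0.035,0],[-0.01,0,-0.03,0],[-0.035,0,0,0],[-0.045,0,0,0],[-0.045,0,0,0],[-0.045,0,0,0],[-0.04,0,0,0],[-0.025,0,0,0],[-0.01,0,0,0]],
  ],
)

```text
t: 29.75
position: [0.4837, 0.0449, 0.1769]
tool_rot: [2.44, 1.979, -0.002]
wrist_force: [-0.1, 0.2, 0.7]
width: 0.001
gripper_force: 0.0
```

```bash
python3 - <<'E'
from h import *
s=state();print(s['t'],s['position'],s['wrist_force'],plan(box(0,-.172,.112),-.204))
print('blue',ray('top',326,260,.06))
E
```

```text
29.75 [0.48365926 0.04487577 0.17686465] [-0.08923061  0.21330121  0.72809321] (array([0.0014, 0.0006, 0.0649]), np.float64(-0.0037))
blue [ 0.50258566 -0.01452102  0.06      ]
```

servo_tool(
  steps=[
    [[0,0,0.025,0],[0,0,0.03,0],[0,0,0.01,0],[0,0,0,0],[0.02,0,0,0],[0.015,0,0,0],[0.01,0,0,0],[0.01,0,0,0],[0.01,0,0,0],[0,0,0,0]],
  ],
)

```text
t: 30.75
position: [0.4982, 0.1121, 0.1121]
tool_rot: [-2.435, -1.984, -0.001]
wrist_force: [0.2, -0.5, -0.3]
width: 0.001
gripper_force: 0.0
```

```bash
python3 - <<'E'
from h import *
s=state();print(s['t'],s['position'],s['wrist_force'],plan(box(0,-.107,.111),-.204))
E
```

```text
30.75 [0.49819325 0.11209289 0.11214801] [ 0.17005707 -0.45526185 -0.27117329] (array([-0.0024, -0.0001,  0.0011]), np.float64(0.0005))
```

servo_tool(
  steps=[
    [[0.005,0,0.002,0],[0.006,0,0.003,0],[0.006,0,0.003,0],[0.005,0,0.003,0],[0,0,0.003,0],[0,0,0,0]],
  ],
)

```text
t: 31.35
position: [0.5027, 0.1331, 0.0982]
tool_rot: [-2.436, -1.983, -0.002]
wrist_force: [0.1, -0.2, 1.2]
width: -0.001
gripper_force: 0.3
```

servo_tool(
  steps=[
    [[0,0,0.002,0],[0,0,0.002,0],[0,0,0.002,0],[0,0,0,0]],
  ],
)

```text
t: 31.75
position: [0.5031, 0.1331, 0.0971]
tool_rot: [2.436, 1.982, 0.009]
wrist_force: [-11.8, -1.3, 34.5]
width: -0.0
gripper_force: 17.1
```

```bash
python3 - <<'E'
from h import *
s=state();print(s['t'],s['position'],s['wrist_force'],plan(box(0,-.08,.097),-.204))
E
```

```text
31.75 [0.50312761 0.13313737 0.09709285] [-11.81305387  -1.27197366  34.48671703] (array([ 0.003 , -0.0006,  0.0001]), np.float64(-0.0007))
```

Both latches are down. Retreat, then check numerically (the picture quota is used up).

servo_tool(
  steps=[
    [[0,0,-0.02,0],[0,0,-0.04,0],[0,0,-0.05,0],[-0.03,0,-0.03,0],[-0.045,0,0,0],[-0.045,0,0,0],[-0.045,0,0,0],[-0.045,0,0,0],[-0.03,0,0,0],[0,0,0,0]],
  ],
)

```text
t: 32.75
position: [0.4526, -0.1057, 0.2319]
tool_rot: [2.442, 1.976, -0.001]
wrist_force: [0.2, 0.3, 0.2]
width: 0.001
gripper_force: 0.0
```

```bash
python3 - <<'E'
from h import *
s=state();print(s['t'],s['position'],s['wrist_force'])
for n in('side','top'):
    im=cv2.cvtColor(capture(n),cv2.COLOR_RGB2HSV)
    m=((im[...,0]<8)|(im[...,0]>168))&(im[...,1]>110)&(im[...,2]>30)
    k,l,st,c=cv2.connectedComponentsWithStats(m.astype(np.uint8))
    for i in range(1,k):
        if st[i,4]>60: print(n,st[i],c[i].round(1))
    P=np.array([proj(n,box(x*.07,y*.106,.089)) for x in(1,-1) for y in(1,-1)])
    print(n,'lid expected bbox',P.min(0).round(1),P.max(0).round(1),'centre',proj(n,box(0,0,.089)).round(1))
    for y in(1,-1): print(n,'shut tip',proj(n,box(0,y*.078,.0925)).round(1),'red where open latch was',[bool(m[tuple(proj(n,box(0,y*(.117+.035*np.sin(.3)),.0925+.035*np.cos(.3))).round().astype(int)[::-1])])])
E
```

```text
32.75 [ 0.45256636 -0.10565967  0.23190627] [0.20007209 0.25744641 0.22519449]
side [ 256  262  113   71 3480] [312.5 296.9]
side [118 318  36  19 336] [135.8 326.8]
side [ 44 377  40  23 395] [ 63.  387.4]
side lid expected bbox [256.3 261.9] [367.4 331.3] centre [313.6 293.5]
side shut tip [290.8 309.8] red where open latch was [True]
side shut tip [334.5 276.1] red where open latch was [False]
top [139 146   7  24 123] [142.2 157.7]
top [199 146   6  24 134] [201.7 158. ]
top [ 214  226   79   57 2863] [252.5 254.2]
top lid expected bbox [214.4 225.1] [290.8 282.2] centre [252.9 253.4]
top shut tip [228.3 248.2] red where open latch was [False]
top shut tip [277.3 258.2] red where open latch was [False]
```

```bash
python3 -c "
from cell import *
print(hand_in())"
```

```text
the job is handed in; nothing more can be done
None
```

The jar is in the empty half of the box, all four corners of the lid are pressed home and both latches are folded shut; I handed it in at about 33 s, and no verdict came back.

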